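# Change over the spring clips on two slide holders

### The job

The slide with the blue end is the next to be looked at: swing the spring clip of its holder by the red post onto the slide, square across it. Then swing the clip on the yellow-ended slide's holder right off that slide to its parked position, so that slide is free to be taken; leave both slides lying in their pockets.

Things in the scene. Friction and masses are not known exactly. Their poses are not given: they have to be found in the camera images.
- blue_holder: Fixed dark plate 110 (x) x 120 (y) x 12 mm carrying the blue-ended slide and a steel spring clip. Origin: centre of underside, on the bench; z up. Slide pocket centred at x -22, y 0 mm. Clip's pivot screw at x +36, y +29 mm. On the clip, 36 mm from the pivot, stands a round red finger post, 12 mm diameter, 18 to 50 mm above the bench; screw head and leaf stay below 22 mm. Toe 58 mm from pivot.
- yellow_holder: Fixed dark plate 110 (x) x 120 (y) x 12 mm carrying the yellow-ended slide and a steel spring clip. Origin: centre of underside, on the bench; z up. Slide pocket centred at x -22, y 0 mm. Clip's pivot screw at x +36, y +29 mm. On the clip, 36 mm from the pivot, stands a round red finger post, 12 mm diameter, 18 to 50 mm above the bench; screw head and leaf stay below 22 mm. Toe 58 mm from pivot.
- blue_clip (a joint): Angle (rad) of the clip on the blue-ended slide's holder. It points from the pivot along (-sin q, -cos q) in holder x, y. 0: parked clear (stop). Grows clockwise from above; toe meets slide edge at about 0.8; 1.57: square across, pressing the slide (stop). Starts 0 to 0.3; stays where left; 1 to 3 N at the post turns it. Post may turn in the fingers; leaf gives upward 1 mm.
- yellow_clip (a joint): Angle (rad) of the clip on the yellow-ended slide's holder. It points from the pivot along (-sin q, -cos q) in holder x, y. 0: parked clear (stop). Grows clockwise from above; toe meets slide edge at about 0.8; 1.57: square across, pressing the slide (stop). Starts 1.3 to 1.57; stays where left; 1 to 3 N at the post turns it. Post may turn in the fingers; leaf gives upward 1 mm.
- blue_slide: Glass slide 26 (x) x 76 (y) x 2.5 mm, loose in its holder's shallow pocket, top 14.5 mm above the bench; its -y end is blue, a pink sample in the middle. Origin: centre of underside; axes as the holder's.
- yellow_slide: Glass slide 26 (x) x 76 (y) x 2.5 mm, loose in its holder's shallow pocket, top 14.5 mm above the bench; its -y end is yellow, a pink sample in the middle. Origin: centre of underside; axes as the holder's.

How it is judged:
By the outcome, as a careful person would: the job done as asked, in the order asked, and still so for the second after the job is handed in, with the robot touching nothing.
It also fails if it takes over 42 s, if anything falls off the work surface, if the arm or the gripper's body presses on something with over 40 N, if the wrist force passes 120 N, or if a joint passes its speed limit or range.

### The arm

A 6-joint arm with a two-finger parallel gripper is mounted at the origin on the work surface; the furniture and walls round the work are solid. World frame = base frame: x ahead of the robot, y to its left, z up, the work surface at z = 0. Lengths are in m, angles in degrees, forces in N, time in s.
With the tool pointing down it reaches from about 0.4 to 0.825 m from the base axis. Payload 7 kg.
Tool frame: the origin (TCP) lies midway between the tips of the shut fingers; the grasp point (between the pads) lies 19 mm behind it; z points along the fingers, y is the direction in which the jaws open and shut (so a half turn about z gives the same grasp; the last joint's range is limited). The gripper opens to 88 mm and grips with 3 to 60 N. Pads are 19 mm wide; open, the fingers measure 130 mm over their backs; the gripper's body (78 mm by 193 mm) begins 47 mm behind the grasp point.
Start: joints at [-54.597, 20.546, 0.682, 0, -70.136, -16.507], TCP at [0.219, -0.639, 0.187] pointing down, gripper open.
Joint ranges: [-176.03, 176.03], [-82.01, 121.73], [-58.28, 71.71], [-173.87, 95.51], [-174.79, -0.11], [-173.66, 173.66]. Speed limits (degrees/s): [136.94, 136.94, 172.46, 180, 180, 180].

### API

Orientations are given as [roll, pitch, yaw] about the fixed x, y, z axes, in that order (R = Rz(yaw) Ry(pitch) Rx(roll)).
In Python, from plant import sensors, viewer, r gives the robot as it stands. The module is installed in compiled form; this text tells all that it offers.
- The arm moves only by the shell command python3 -m handwheel 'ROWS' [OPENING] [FORCE]. ROWS is JSON, one flat list of numbers, 6 for each row, row after row: the shift along the world's x, y, z in cm, then the turn, a rotation vector about the world's x, y, z in rad. In form: [tx, ty, tz, wx, wy, wz, tx, ty, tz, wx, wy, wz, ...]. A call has 1 to 8 rows; each row is the pose to reach, as a shift and turn from the pose measured when the call began; what a row does not reach only later rows make up. A row lasts 1/10 s, in which the tool goes at most 50 mm and 8.59 degrees, less where a joint would pass 70% of its speed; a pose out of reach is approached as far as the arm can. A call with a gripper value outside its range is refused whole. OPENING is the closure in counts, from 0 (fully open) to 255 (shut), set as the call begins (- or left out, the last holds). The fingers move at their own pace and stop on an object; FORCE is the grip in N (left out, the last holds). Time passes only in rows, so rows that repeat a pose let the fingers close. It gives the time, the measured TCP pose, the force and the opening at its end, in the units of the state.
- sensors.get_state(): the state, without advancing time (a new reading comes with each control period).
- viewer.capture(name): name is "side" or "top"; returns a dict with "img" (480x640x3 uint8, red, green, blue), "camera_matrix" (3x3 intrinsics, pixels), "camera_from_world" (4x4, takes a point from world to camera coordinates). Camera axes: x right, y down, z forward; pixel columns grow to the right and rows downward; lengths in m; the calibration is good to about 2 mm. A picture is of the moment at which its call begins. There is no depth.
- r.close_job(): hands the job in, once; it reports no verdict.
The state is a dict: "time_s": time; "joints": joint angles; "qd": joint speeds; "joint_torque": joint torques, N m; "tcp_pos": TCP position; "eef_rot": TCP orientation; "contact_force": force on the tool from outside, world axes, zero at the start; "moment": the same for the moment, N m; "gripper_width": finger opening in m.
Only numpy, scipy, OpenCV 4.12 (cv2) and the standard library are available. Lean on these libraries where they do the work, as an engineer would, in place of code of your own. Each camera call takes 0.05 s, during which the arm holds its last target.

## Working session

There is one attempt and no reset: what is moved stays moved. The work goes in short steps, Python scripts to look and compute and a shell command to move; the robot and the scene stay as the last step left them, time stands still between calls to the robot, and variables do not carry over. Pictures are saved under pics/ and viewed, and the job is handed in when it is done.

```bash
mkdir -p pics; ls
python3 - <<'E'
from plant import sensors, viewer, r
import cv2
s=sensors.get_state(); print(s)
for n in("side","top"):
    c=viewer.capture(n); cv2.imwrite(f"pics/{n}0.png",c["img"][:,:,::-1]); print(c["camera_matrix"],c["camera_from_world"])
E
```

```text
pics
{'time_s': 0.0, 'joints': array([-5.45985302e+01,  2.05911883e+01,  6.33673499e-01, -1.99022112e-02,
       -7.01365981e+01, -1.65061215e+01]), 'qd': array([ 0.04844778,  0.02384668, -0.06210641,  0.03475226, -0.05738713,
        0.00522304]), 'joint_torque': array([-9.04949720e-04, -5.82715881e+01,  2.93052399e+01,  6.99751943e+00,
        6.87812339e-03, -1.35793598e-04]), 'tcp_pos': array([ 0.21836783, -0.63810944,  0.18642546]), 'eef_rot': array([ 1.79904450e+02, -8.80336121e-03, -1.61111422e+02]), 'contact_force': array([ 0.88678858, -0.01168886, -0.24204163]), 'moment': array([-0.00985897, -0.02408793,  0.01120839]), 'gripper_width': 0.08762690442777195}
[[472.09568262   0.         325.85960059]
 [  0.         472.09568262 240.21812935]
 [  0.           0.           1.        ]] [[ 0.26319054  0.96464466  0.01383505 -0.08862754]
 [ 0.8544318  -0.22641353 -0.46763577 -0.44789889]
 [-0.44796991  0.13489842 -0.88381298  1.15857534]
 [ 0.          0.          0.          1.        ]]
[[500.34650473   0.         326.33216042]
 [  0.         500.34650473 239.05175509]
 [  0.           0.           1.        ]] [[-0.01205209 -0.99954339  0.02770856 -0.06968073]
 [-0.98223047  0.00664391 -0.1875611   0.56494145]
 [ 0.18729137 -0.0294767  -0.98186204  0.79510429]
 [ 0.          0.          0.          1.        ]]
```

View pics/side0.png

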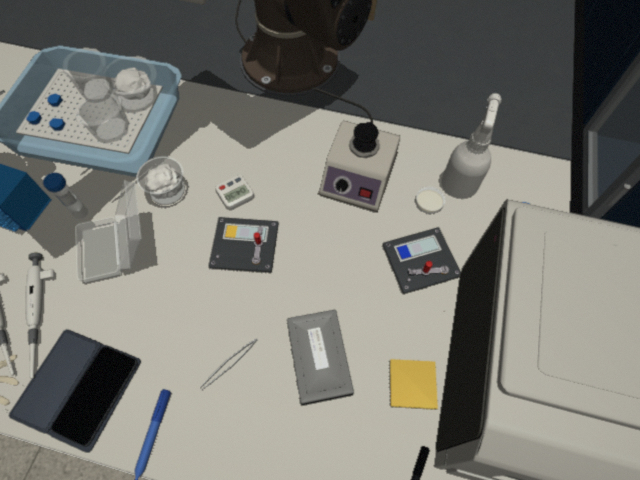

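View pics/top0.png

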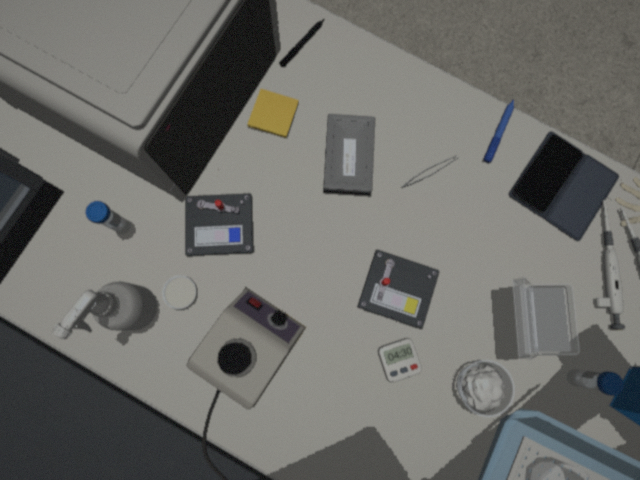

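The side view shows the yellow holder near (244,245) and the blue one near (422,260), with a tall box to the blue one's right. In the top view, blue is at (219,225) with its post at (219,203), and yellow is at (398,288) with its post at (385,282).

```bash
cat > h.py <<'E'
import numpy as np, cv2
from plant import sensors, viewer, r
def cap(n,save=None):
    c=viewer.capture(n)
    if save: cv2.imwrite(save,c["img"][:,:,::-1])
    return c
def ray(c,p):
    K,T=c["camera_matrix"],c["camera_from_world"]; R,t=T[:3,:3],T[:3,3]
    d=R.T@np.linalg.solve(K,np.array([p[0],p[1],1.])); return -R.T@t,d/np.linalg.norm(d)
def plane(c,p,z):
    o,d=ray(c,p); return o+d*(z-o[2])/d[2]
def tri(c1,p1,c2,p2):
    o1,d1=ray(c1,p1);o2,d2=ray(c2,p2)
    s=np.linalg.lstsq(np.c_[d1,-d2],o2-o1,rcond=None)[0]
    a,b=o1+s[0]*d1,o2+s[1]*d2; return (a+b)/2,np.linalg.norm(a-b)
def proj(c,X):
    T=c["camera_from_world"]; q=c["camera_matrix"]@(T[:3,:3]@np.asarray(X)+T[:3,3]); return q[:2]/q[2]
def blob(c,kind,roi):
    x0,y0,x1,y1=roi; im=c["img"][y0:y1,x0:x1].astype(int); R,G,B=im[...,0],im[...,1],im[...,2]
    m={'red':(R>G+60)&(R>B+60),'blue':(B>R+60)&(B>G+40),'yellow':(R>B+70)&(G>B+50)}[kind]
    y,x=np.nonzero(m); return np.array([x.mean()+x0,y.mean()+y0]),len(x),(x.min()+x0,x.max()+x0,y.min()+y0,y.max()+y0)
def plate(c,roi):
    x0,y0,x1,y1=roi; g=c["img"][y0:y1,x0:x1].max(2); m=(g<85).astype(np.uint8)
    m=cv2.morphologyEx(m,cv2.MORPH_CLOSE,np.ones((3,3)))
    cs,_=cv2.findContours(m,cv2.RETR_EXTERNAL,cv2.CHAIN_APPROX_NONE); k=max(cs,key=cv2.contourArea)
    k=cv2.convexHull(k); pts=k.reshape(-1,2)+[x0,y0]
    return pts
E
python3 - <<'E'
from h import *
S=cap("side");T=cap("top")
R={'blue':dict(side=(378,222,462,298),top=(178,186,260,262)),'yellow':dict(side=(202,210,285,280),top=(352,242,446,334))}
for k in R:
    rp={}
    for n,c in(("side",S),("top",T)):
        roi=R[k][n]
        b=blob(c,'red',roi); e=blob(c,k,roi); rp[n]=b[0]
        pts=plate(c,roi); W=np.array([plane(c,p,0.012)[:2] for p in pts],np.float32)
        print(k,n,'red',b,'end',e, plane(c,e[0],.0145).round(4)); 
        (cx,cy),(w,h),a=cv2.minAreaRect(W*1000); print('  plate',cx,cy,w,h,a)
    print('  post',tri(S,rp['side'],T,rp['top']))
for n,c,rs in(("side",S,[R[k]["side"] for k in R]),("top",T,[R[k]["top"] for k in R])):
    ims=[cv2.resize(c["img"][y0:y1,x0:x1,::-1],(400,400),interpolation=cv2.INTER_CUBIC) for x0,y0,x1,y1 in rs]
    cv2.imwrite(f"pics/z_{n}.png",np.hstack(ims))
E
```

```text
blue side red (array([428.04, 265.22]), 50, (np.int64(424), np.int64(431), np.int64(261), np.int64(271))) end (array([403.77165354, 251.4488189 ]), 127, (np.int64(397), np.int64(410), np.int64(245), np.int64(258))) [0.5802 0.0869 0.0145]
  plate 621.7470092773438 115.58243560791016 146.77703857421875 121.91165161132812 2.5822842121124268
blue top red (array([217.58064516, 202.4516129 ]), 31, (np.int64(215), np.int64(220), np.int64(200), np.int64(205))) end (array([233.96732026, 234.45751634]), 153, (np.int64(229), np.int64(239), np.int64(228), np.int64(241))) [0.5813 0.0875 0.0145]
  plate 610.0569458007812 121.90558624267578 129.20272827148438 131.65948486328125 2.5296053886413574
  post (array([0.63124497, 0.11095735, 0.0458046 ]), np.float64(0.0022493775074489196))
yellow side red (array([256.86666667, 236.95555556]), 45, (np.int64(254), np.int64(259), np.int64(233), np.int64(242))) end (array([230.73728814, 231.08474576]), 118, (np.int64(225), np.int64(236), np.int64(225), np.int64(237))) [ 0.4525 -0.2225  0.0145]
  plate 485.4173583984375 -202.83493041992188 118.13304901123047 110.14124298095703 70.64974212646484
yellow top red (array([386.08571429, 280.77142857]), 35, (np.int64(383), np.int64(389), np.int64(278), np.int64(283))) end (array([410.61940299, 305.11940299]), 134, (np.int64(405), np.int64(417), np.int64(298), np.int64(312))) [ 0.4536 -0.2218  0.0145]
  plate 483.1451721191406 -201.5135955810547 118.4655532836914 109.32096099853516 70.60505676269531
  post (array([ 0.49362743, -0.17617154,  0.0423736 ]), np.float64(2.4479621859767636e-05))
```

```bash
python3 -c "
import cv2,numpy as np
a=np.hstack([cv2.imread('pics/z_side.png'),]);b=cv2.imread('pics/z_top.png')
cv2.imwrite('pics/z_all.png',cv2.resize(np.vstack([a,b]),(600,600)))"
```

```text
(no output)
```

View pics/z_all.png

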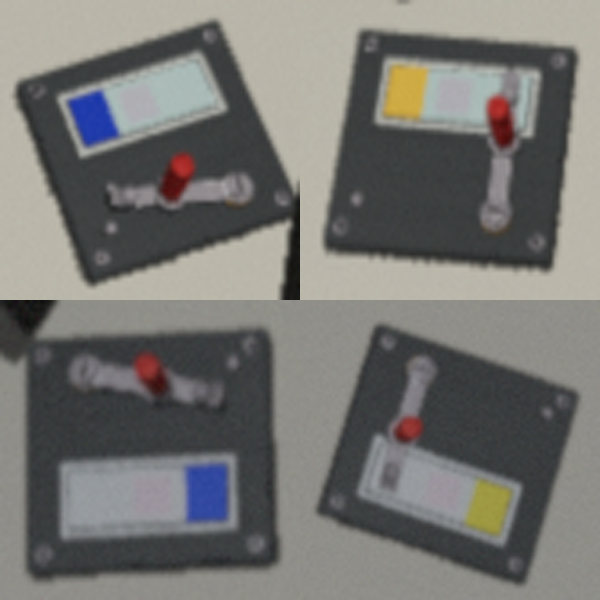

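Run:
```python
from h import *
S=cap("side");T=cap("top")
print('cams',ray(S,(0,0))[0],ray(T,(0,0))[0])
c,s=np.cos(np.radians(-19.4)),np.sin(np.radians(-19.4))
Ry=np.array([[c,-s],[s,c]])
print('yellow end local',Ry.T@(np.array([.453,-.2221])-[.4842,-.2022]), 'post local',Ry.T@(np.array([.4936,-.1762])-[.4842,-.2022]))
for n,c,roi,bad in(("side",S,(378,222,462,298),lambda p:p[0]+0.28*(p[1]-290)>452),("top",T,(178,186,260,262),lambda p:p[0]<196 and p[1]<199)):
    g=dict(c); im=c["img"].copy()
    for y in range(480):
        for x in range(640):
            if bad((x,y)): im[y,x]=255
    g["img"]=im; pts=plate(g,roi); W=np.array([plane(c,p,0.012)[:2] for p in pts],np.float32)
    print(n,cv2.minAreaRect(W*1000)); ap=cv2.approxPolyDP(pts.astype(np.int32).reshape(-1,1,2),4,True).reshape(-1,2)
    for p in ap: print('  ',p,plane(c,p,.012)[:2].round(4))
print('box base corner top',plane(T,(188,193),0), plane(T,(278,65),0))
b=plane(T,(188,193),0)
for z in (0,.1,.2,.3): print(z,proj(S,[b[0],b[1],z]),proj(T,[b[0],b[1],z]))
for k,p in (('a',(500,210)),('b',(440,465)),('c',(525,205)) ): print(k,plane(S,p,0),plane(S,p,.25))
a=cv2.resize(S["img"][180:480,360:600,::-1],(640,800)[::1] and (480,600)); cv2.imwrite('pics/box_s.png',a)
a=cv2.resize(T["img"][0:230,100:330,::-1],(600,600)); cv2.imwrite('pics/box_t.png',a)
```

```text
cams [ 0.92503187 -0.17220627  0.81573655] [ 0.40514673 -0.04996529  0.88857452]
yellow end local [-0.02281854 -0.02913356] post local [0.0002301 0.0276461]
side ((603.1974487304688, 113.34031677246094), (109.5117416381836, 119.20027923583984), 2.6480979919433594)
   [438 228] [0.5478 0.1701]
   [458 268] [0.638  0.1746]
   [455 277] [0.6537 0.162 ]
   [403 293] [0.6587 0.0578]
   [383 244] [0.5537 0.0545]
top ((600.5196533203125, 121.48424530029297), (110.10951232910156, 131.65948486328125), 2.5296053886413574)
   [250 194] [0.6562 0.0607]
   [252 252] [0.5499 0.0555]
   [186 254] [0.5472 0.1712]
   [178 199] [0.6474 0.1895]
box base corner top [0.66198556 0.17509685 0.        ] [0.91756861 0.01263595 0.        ]
0 [461.52517073 281.83796626] [188. 193.]
0.1 [477.38370015 258.76097939] [173.04927228 175.95267564]
0.2 [497.19661009 229.92966404] [154.00699578 154.24002926]
0.3 [522.65362861 192.88516472] [128.92731634 125.64333228]
a [0.53524134 0.31334325 0.        ] [0.65470103 0.16453617 0.25      ]
b [0.94166171 0.02029483 0.        ] [ 0.93656514 -0.03870127  0.25      ]
c [ 5.37342185e-01  3.68363387e-01 -1.11022302e-16] [0.65615802 0.2026942  0.25      ]
```

View pics/box_s.png

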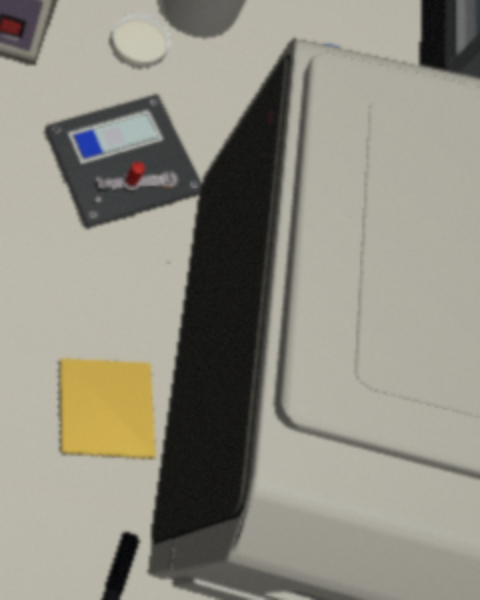

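View pics/box_t.png

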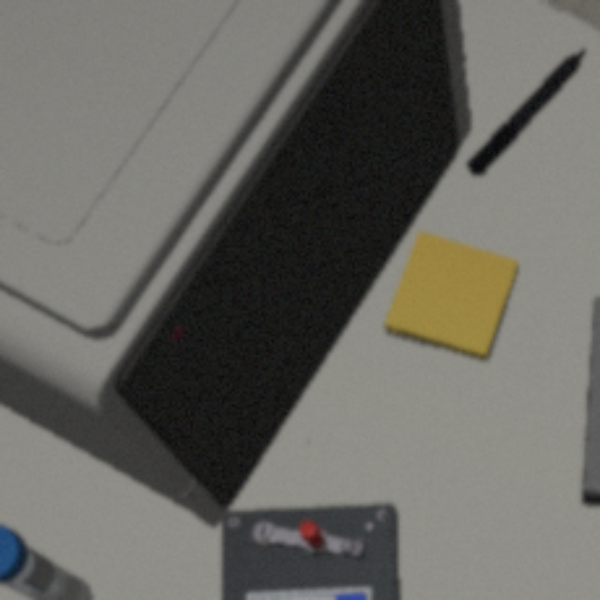

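Run:
```python
from h import *
S=cap("side");T=cap("top")
for n,a,b in [('bottle top',(493,99),(66,331)),('bottle shoulder',(474,150),(115,300)),('hot knob',(365,131),(236,357)),('hot corner',(398,155),(304,327)),('tubecap',(527,208),(97,211)),('beaker',(163,175),(483,388)),('cliplid',(130,200),(520,300)),('boxtop',(500,205),(150,150)),('boxtopcorner2',(440,466),(235,0)),('lid',(430,200),(180,292)),('beaker in tray',(133,80),(548,455))]: print(n,*tri(S,a,T,b))
```

```text
bottle top [0.41430761 0.28147385 0.19722623] 0.0029404977390770017
bottle shoulder [0.46048698 0.24859397 0.12151342] 0.003069964197285378
hot knob [0.37449388 0.06274564 0.13238671] 0.001703715887606246
hot corner [0.4485486  0.02212368 0.18491709] 0.13821751398829274
tubecap [0.60004094 0.28768671 0.11850892] 0.0047651161064182716
beaker [ 0.31669423 -0.32654187  0.05256854] 6.681295677841276e-05
cliplid [ 0.44998556 -0.3539991   0.17248564] 0.008685711471890343
boxtop [0.64858347 0.16460458 0.25332591] 0.002713042824432633
boxtopcorner2 [0.94418534 0.03148218 0.13887226] 0.08680811536156047
lid [0.48089607 0.1798657  0.00858827] 0.0003217330661970479
beaker in tray [ 0.26072205 -0.32456124  0.24802785] 0.021644443161334254
```

Run:
```python
from h import *
S=cap("side");T=cap("top")
print(tri(S,(460,275),T,(185,196)),tri(S,(506,202),T,(145,147.6)))
# where sides' top-front edge: side-view column line at z=.25
for z in(0,.02,.25,.3):
  print(z,plane(T,(185,196),z)[:2],plane(T,(145,147.6),z)[:2],plane(S,(460,275),z)[:2],plane(S,(506,202),z)[:2])
```

```text
(array([0.65240553, 0.17521399, 0.01131693]), np.float64(0.004326865855702212)) (array([0.64958581, 0.16974702, 0.26035298]), np.float64(0.004349346418391366))
0 [0.65633574 0.18030482] [0.74957106 0.25768504] [0.64824993 0.17779812] [0.52068187 0.33364087]
0.02 [0.65068199 0.17512191] [0.74181877 0.25076046] [0.65503599 0.16921681] [0.53059561 0.32123865]
0.25 [0.58566384 0.11551844] [0.65266744 0.17112777] [0.7330757  0.07053175] [0.64460362 0.17861314]
0.3 [0.57152946 0.10256117] [0.63328672 0.15381632] [0.75004086 0.04907848] [0.66938797 0.14760759]
```

```bash
python3 -m handwheel '[0,0,4,0,0,0, 0,0,8,0,0,0, 2,4,8,0,0,0.06, 4,8,8,0,0,0.12, 6,12,8,0,0,0.18, 8,16,8,0,0,0.24, 10.2,20,8,0,0,0.3, 12.4,24,8,0,0,0.36]' 0 8; python3 -m handwheel '[2.1,4,0,0,0,0, 4.2,8,0,0,0,0, 6.4,12,0,0,0,0, 8.6,16,0,0,0,0, 10.9,20,0,0,0,0, 13.2,24,0,0,0,0, 15.4,28,0,0,0,0.05, 17.6,32,0,0,0,0.09]'
```

```text
time_s: 1.3
tcp_pos: [0.343, -0.397, 0.2676]
eef_rot: [-180.0, 0.0, -140.4]
contact_force: [1.3, 0.2, -0.2]
gripper_width: 0.0874
time_s: 2.1
tcp_pos: [0.5196, -0.0751, 0.2681]
eef_rot: [-179.9, 0.1, -135.1]
contact_force: [0.8, -0.4, 0.6]
gripper_width: 0.0875
```

```bash
python3 -m handwheel '[2.3,4,0,0,0,0, 4.7,8,0,0,0,0, 7,12,-2,0,0,0, 9.2,15.5,-5,0,0,0, 11.2,18.6,-8,0,0,0, 11.2,18.6,-11,0,0,0, 11.2,18.6,-13,0,0,0, 11.2,18.6,-13,0,0,0]'
python3 - <<'E'
from h import *
print(sensors.get_state()['tcp_pos'])
S=cap("side","pics/side1.png");T=cap("top","pics/top1.png")
E
```

```text
time_s: 2.9
tcp_pos: [0.6296, 0.1106, 0.1345]
eef_rot: [179.9, -0.3, -135.1]
contact_force: [0.1, 0.1, 0.8]
gripper_width: 0.0875
[0.62955893 0.11058733 0.1344734 ]
```

View pics/side1.png

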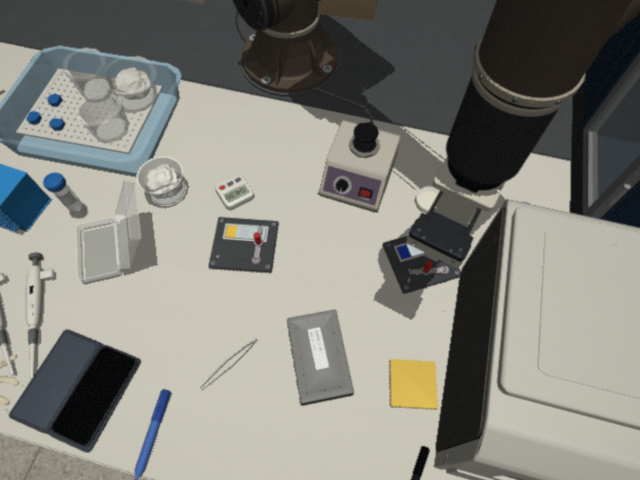

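View pics/top1.png

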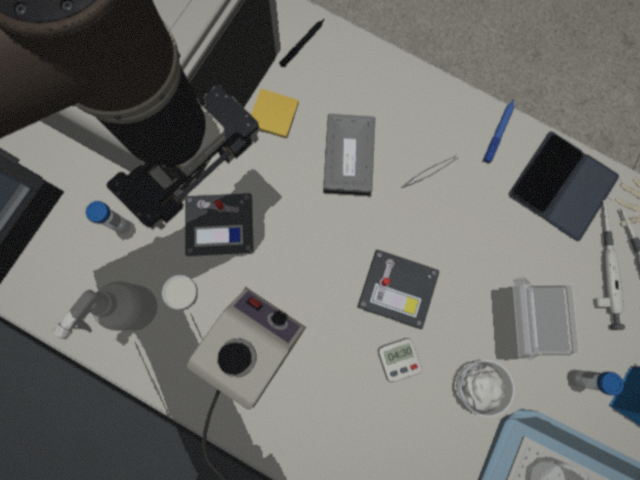

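The picture shows the gripper's long axis running along the box face. The post is visible at (219,203) in the top view, between the jaws, and the body is clear of the box. I'll descend and close.

```bash
python3 -m handwheel '[0.1,0.05,-3,0,0,0, 0.15,0.05,-6,0,0,0, 0.15,0.05,-8.5,0,0,0, 0.15,0.05,-10,0,0,0, 0.15,0.05,-10.7,0,0,0, 0.15,0.05,-10.7,0,0,0]'
python3 - <<'E'
from h import *
S=cap("side");T=cap("top")
a=cv2.resize(S["img"][180:320,360:500,::-1],(400,400)); 
b=cv2.resize(T["img"][130:270,120:260,::-1],(400,400)); cv2.imwrite('pics/d1.png',np.hstack([a,b]))
E
```

```text
time_s: 3.6
tcp_pos: [0.634, 0.1112, 0.0325]
eef_rot: [-179.9, 0.1, -135.1]
contact_force: [0.2, -0.5, -0.5]
gripper_width: 0.0877
```

View pics/d1.png

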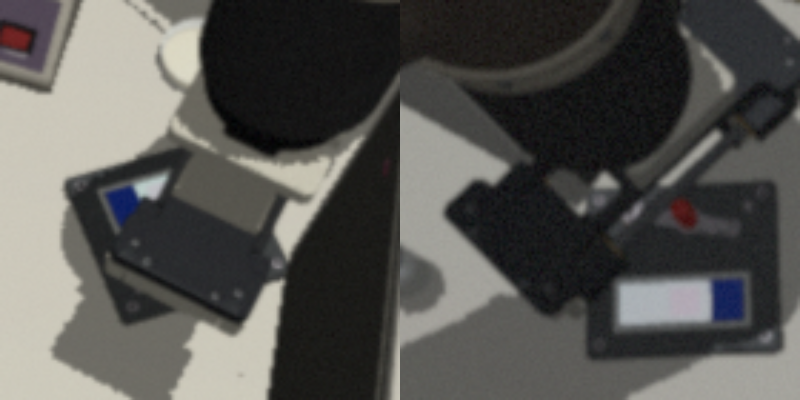

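```bash
python3 -m handwheel '[-0.2,0,-0.4,0,0,0, -0.3,0,-0.5,0,0,0, -0.3,0,-0.5,0,0,0, -0.3,0,-0.5,0,0,0, -0.3,0,-0.5,0,0,0, -0.3,0,-0.5,0,0,0, -0.3,0,-0.5,0,0,0, -0.3,0,-0.5,0,0,0]' 255 8;  python3 -m handwheel '[0,0,0,0,0,0, 0,0,0,0,0,0, 0,0,0,0,0,0, 0,0,0,0,0,0]'
```

```text
time_s: 4.5
tcp_pos: [0.6316, 0.1116, 0.0284]
eef_rot: [-179.8, 0.2, -135.0]
contact_force: [0.5, 0.0, 0.1]
gripper_width: 0.0293
time_s: 4.9
tcp_pos: [0.6316, 0.1116, 0.0284]
eef_rot: [-179.8, 0.2, -135.1]
contact_force: [-0.7, 0.1, -0.3]
gripper_width: 0.0014
```

Width is 1.4 mm, so the fingers shut on nothing. I need to look.

Run:
```python
from h import *
S=cap("side");T=cap("top")
a=cv2.resize(S["img"][180:320,360:500,::-1],(400,400)); 
b=cv2.resize(T["img"][150:270,150:270,::-1],(400,400),interpolation=cv2.INTER_CUBIC); cv2.imwrite('pics/d2.png',np.hstack([a,b]))
print(blob(T,'red',(178,186,260,262)), proj(T,[.6316,.1116,.0284]),proj(T,[.6316,.1116,.05]),proj(T,[.631,.111,.046]))
print(sensors.get_state())
```

```text
h.py:21: RuntimeWarning: Mean of empty slice.
  y,x=np.nonzero(m); return np.array([x.mean()+x0,y.mean()+y0]),len(x),(x.min()+x0,x.max()+x0,y.min()+y0,y.max()+y0)
  ret = ret.dtype.type(ret / rcount)
Traceback (most recent call last):
  File "h.py", line 21, in blob
    y,x=np.nonzero(m); return np.array([x.mean()+x0,y.mean()+y0]),len(x),(x.min()+x0,x.max()+x0,y.min()+y0,y.max()+y0)
                                                                          ~~~~~^^
ValueError: zero-size array to reduction operation minimum which has no identity
```

View pics/d2.png

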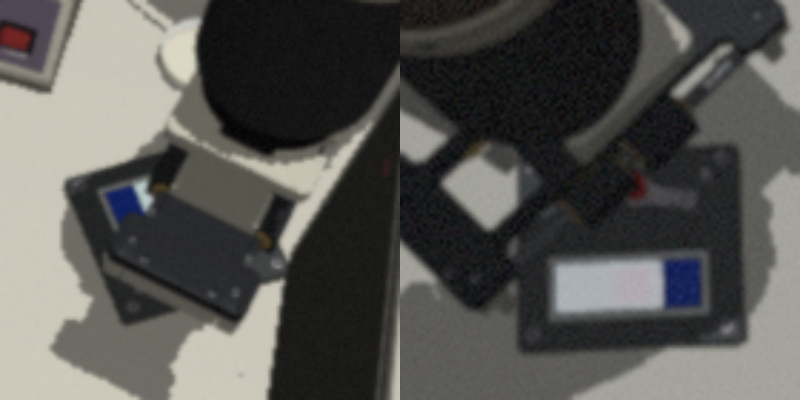

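Run:
```python
from h import *
S=cap("side");T=cap("top")
print(proj(T,[.6316,.1116,.0284]),proj(T,[.6316,.1116,.05]),proj(T,[.631,.111,.046]),proj(T,[.631,.111,.02]))
im=T["img"][190:220,205:245].astype(int); m=(im[...,0]>im[...,1]+25)&(im[...,0]>im[...,2]+25)
y,x=np.nonzero(m); print(sorted(zip(y+190,x+205)))
s=sensors.get_state(); print(s['tcp_pos'],s['gripper_width'],s['contact_force'],s['moment'])
cv2.imwrite('pics/d3.png',cv2.resize(T["img"][175:235,180:260,::-1],(800,600),interpolation=cv2.INTER_CUBIC))
```

```text
[219.67813541 205.01150526] [217.39886899 201.81876482] [218.1686561  202.75646306] [220.86502447 206.5375009 ]
[(np.int64(202), np.int64(221)), (np.int64(203), np.int64(222)), (np.int64(204), np.int64(221)), (np.int64(204), np.int64(222)), (np.int64(205), np.int64(221)), (np.int64(205), np.int64(222)), (np.int64(205), np.int64(223)), (np.int64(206), np.int64(221)), (np.int64(206), np.int64(222)), (np.int64(206), np.int64(223)), (np.int64(207), np.int64(221)), (np.int64(207), np.int64(222)), (np.int64(207), np.int64(223)), (np.int64(208), np.int64(220)), (np.int64(208), np.int64(221)), (np.int64(208), np.int64(222)), (np.int64(209), np.int64(221))]
[0.63161637 0.11158811 0.02844335] 0.00022422118968494416 [ 0.57172196 -0.77967229  0.01699645] [0.03014254 0.08709159 0.06427641]
```

View pics/d3.png

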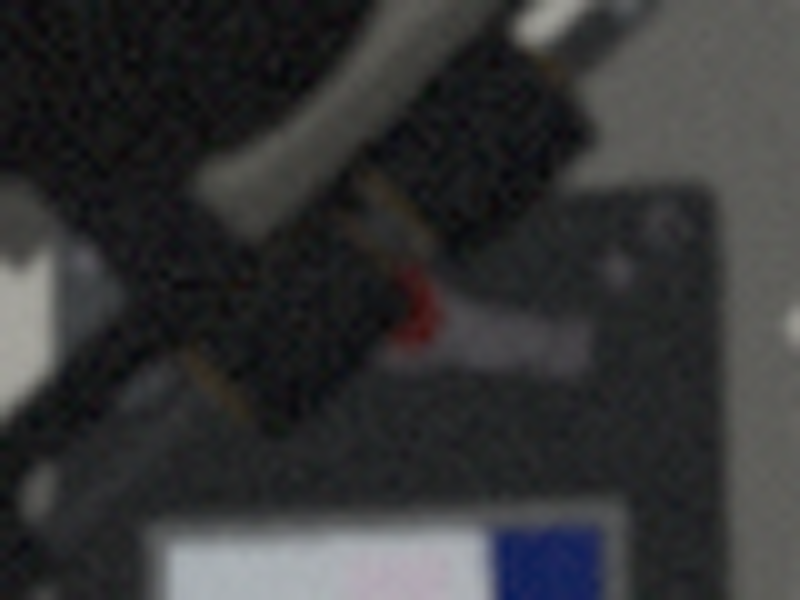

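```bash
python3 -m handwheel '[-0.3,0.1,0,0,0,0, -0.6,0.2,0,0,0,0, -0.96,0.36,0,0,0,0, -0.96,0.36,0,0,0,0]'
python3 - <<'E'
from h import *
T=cap("top");S=cap("side")
cv2.imwrite('pics/d4.png',np.hstack([cv2.resize(T["img"][175:235,180:260,::-1],(400,300),interpolation=cv2.INTER_CUBIC),cv2.resize(S["img"][220:310,380:500,::-1],(400,300),interpolation=cv2.INTER_CUBIC)]))
s=sensors.get_state(); print(s['tcp_pos'],s['gripper_width'],s['contact_force'],s['moment'])
E
```

```text
time_s: 5.5
tcp_pos: [0.6215, 0.1154, 0.0285]
eef_rot: [-179.8, 0.2, -135.0]
contact_force: [0.2, -0.3, -0.5]
gripper_width: 0.0006
[0.621984   0.11532368 0.0285855 ] 0.0007459916049974938 [-0.08696253 -0.11163831 -0.10562463] [ 0.04927554  0.04063979 -0.0489503 ]
```

View pics/d4.png

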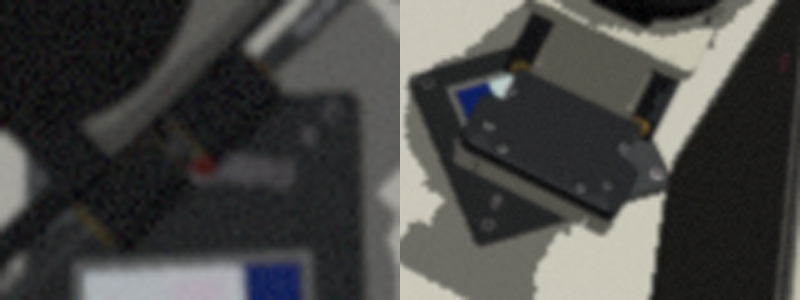

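Run:
```python
from h import *
T=cap("top");S=cap("side")
u=np.array([.707,-.707,0]);v=np.array([.707,.707,0])
def draw(im,c,t,half):
    t=np.array(t)
    for s in(1,-1):
        for w in (9.5,-9.5):
            a=t+u*half*s/1000+v*w/1000
            p=[tuple(int(q*1) for q in proj(c,a+[0,0,z])) for z in(0,.066)]
            cv2.line(im,p[0],p[1],(0,255,0),1); cv2.circle(im,p[0],1,(255,0,255),-1)
    for z in (.066,):
        q=np.array([proj(c,t+u*i*.0965+v*j*.039+[0,0,z]) for i,j in((1,1),(1,-1),(-1,-1),(-1,1))]).astype(int)
        cv2.polylines(im,[q.reshape(-1,1,2)],True,(0,255,255),1)
im=cv2.imread('pics/top1.png'); draw(im,T,[.6296,.1106,.1345],44); a=cv2.resize(im[70:280,80:290],(400,400))
im=T["img"][:,:,::-1].copy(); draw(im,T,sensors.get_state()['tcp_pos'],0); b=cv2.resize(im[130:270,130:270],(400,400))
cv2.imwrite('pics/ov.png',np.hstack([a,b]))
```

```text
(no output)
```

View pics/ov.png

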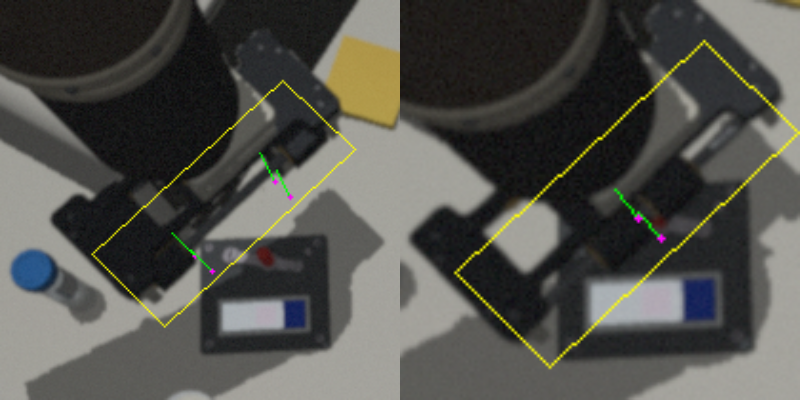

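Run:
```python
from h import *
S=cap("side")
u=np.array([.707,-.707,0]);v=np.array([.707,.707,0])
def draw(im,c,t,half):
    t=np.array(t)
    for s in(1,-1):
        for w in (9.5,-9.5):
            a=t+u*half*s/1000+v*w/1000
            p=[tuple(int(q*1) for q in proj(c,a+[0,0,z])) for z in(0,.066)]
            cv2.line(im,p[0],p[1],(0,255,0),1); cv2.circle(im,p[0],1,(255,0,255),-1)
    for z in (.066,):
        q=np.array([proj(c,t+u*i*.0965+v*j*.039+[0,0,z]) for i,j in((1,1),(1,-1),(-1,-1),(-1,1))]).astype(int)
        cv2.polylines(im,[q.reshape(-1,1,2)],True,(0,255,255),1)
im=cv2.imread('pics/side1.png'); draw(im,S,[.6296,.1106,.1345],44); a=cv2.resize(im[160:300,370:510],(400,400))
im=S["img"][:,:,::-1].copy(); draw(im,S,sensors.get_state()['tcp_pos'],0); b=cv2.resize(im[180:320,360:500],(400,400))
cv2.imwrite('pics/ov2.png',np.hstack([a,b]))
```

```text
(no output)
```

View pics/ov2.png

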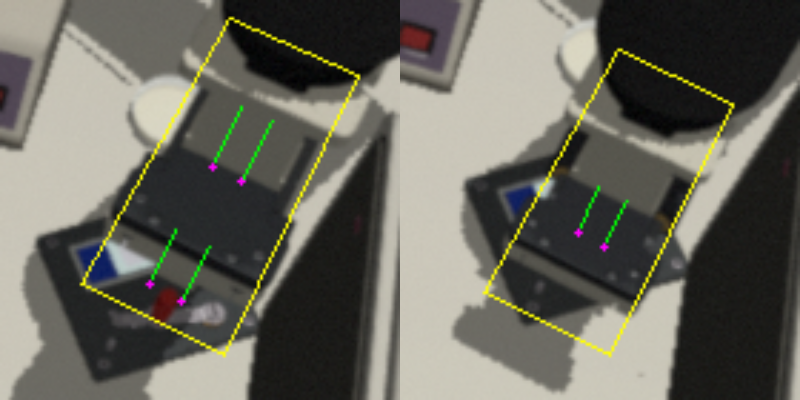

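Run:
```python
from h import *
T=cap("top");S=cap("side")
for a,b in [((411,241),(258,133)),((466,261),(206,91)),((411,241),(254,128)),((441,213),(258,133))]: print(tri(S,a,T,b))
s=sensors.get_state(); print(s['tcp_pos'],s['joints'])
a=cv2.imread('pics/top1.png')[60:240,80:280]; cv2.imwrite('pics/t1.png',cv2.resize(a,(667,600),interpolation=cv2.INTER_CUBIC))
a=cv2.imread('pics/side1.png')[170:300,370:510]; cv2.imwrite('pics/s1.png',cv2.resize(a,(646,600),interpolation=cv2.INTER_CUBIC))
```

```text
(array([0.67139185, 0.02215163, 0.25565611]), np.float64(0.00298541498643768))
(array([0.72322574, 0.08399702, 0.2671709 ]), np.float64(0.010531526712554879))
(array([0.67468421, 0.02351856, 0.26177403]), np.float64(0.00389475601293451))
(array([0.66037004, 0.03581276, 0.30308534]), np.float64(0.043453108776554346))
[0.62205675 0.11512388 0.02839305] [ 28.2067651   24.39529394 -16.15779165   0.13889597 -49.23086878
 -73.34951827]
```

View pics/t1.png

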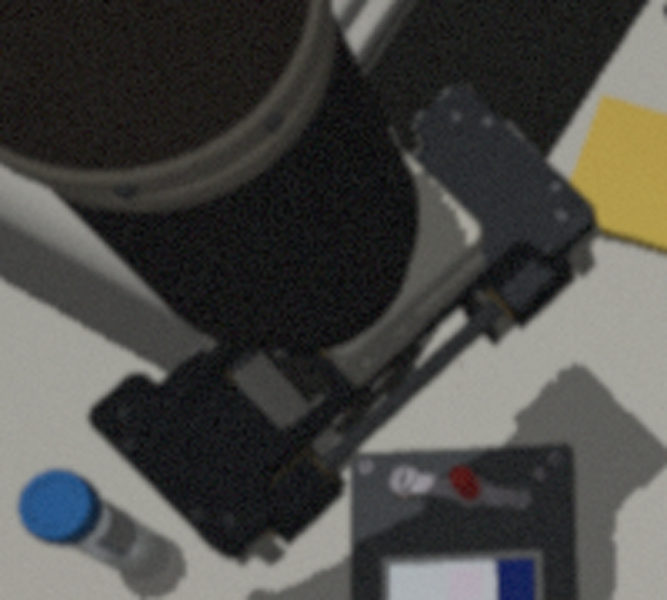

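View pics/s1.png

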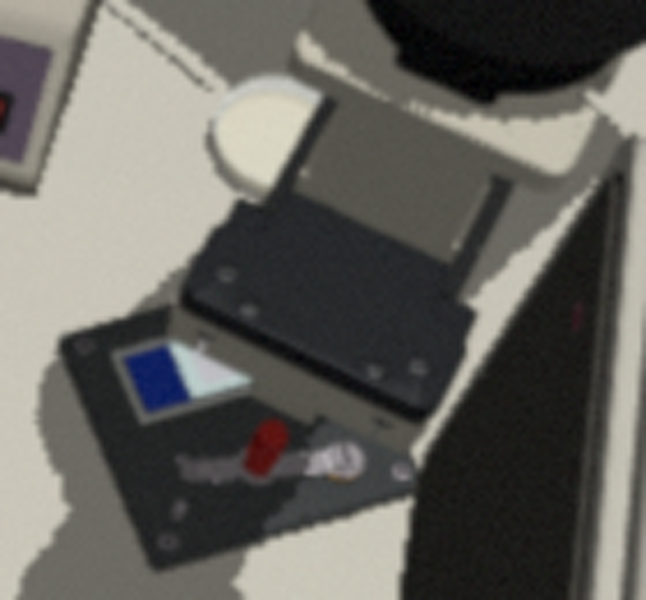

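The fingers closed on nothing: the clip has not moved and no force shows. I need a direct look at the fingertips, so I'll lift to a clear spot and turn the jaws side-on to the side camera.

```bash
python3 -m handwheel '[0,0,4,0,0,0, 0,0,9,0,0,0, -3,-4,11,0,0,-0.14, -6,-8,11,0,0,-0.28, -9,-12,11,0,0,-0.42, -12,-16,11,0,0,-0.56, -12,-19,11,0,0,-0.7, -12,-22,11,0,0,-0.84]' ; python3 -m handwheel '[0,0,0,0,0,-0.14,0,0,0,0,0,-0.28,0,0,0,0,0,-0.33,0,0,0,0,0,-0.33]'
python3 - <<'E'
from h import *
S=cap("side","pics/side2.png");T=cap("top","pics/top2.png")
s=sensors.get_state();print(s['tcp_pos'],s['eef_rot'],s['gripper_width']); t=s['tcp_pos']
out=[]
for c in(S,T):
    im=c["img"][:,:,::-1].copy(); p=proj(c,t); print(p); q=proj(c,t+[0,0,.066])
    im=im.copy(); x,y=[int(v) for v in p]; crop=im[max(0,y-90):y+50,max(0,x-70):x+70]
    k=np.array([x-70,max(0,y-90)]); b=cv2.resize(crop,None,fx=400/140,fy=400/140,interpolation=cv2.INTER_CUBIC)
    for r_ in(p,q): cv2.circle(b,tuple(int(v) for v in (r_-k)*400/140),3,(0,255,0),-1)
    out.append(cv2.resize(b,(400,400)))
cv2.imwrite('pics/f2.png',np.hstack(out))
E
```

```text
time_s: 6.65
tcp_pos: [0.5012, -0.1063, 0.1393]
eef_rot: [-179.9, 0.3, 176.5]
contact_force: [1.0, -0.3, -0.4]
gripper_width: 0.0004
time_s: 7.05
tcp_pos: [0.5011, -0.1065, 0.1393]
eef_rot: [-179.9, 0.3, 157.5]
contact_force: [0.1, -0.1, -0.0]
gripper_width: 0.0006
[ 0.50115374 -0.10633597  0.13929126] [-179.8624753     0.27062568  157.67878425] 0.000547019199301627
[291.8561553  204.21107316]
[349.13668886 269.43072868]
```

View pics/f2.png

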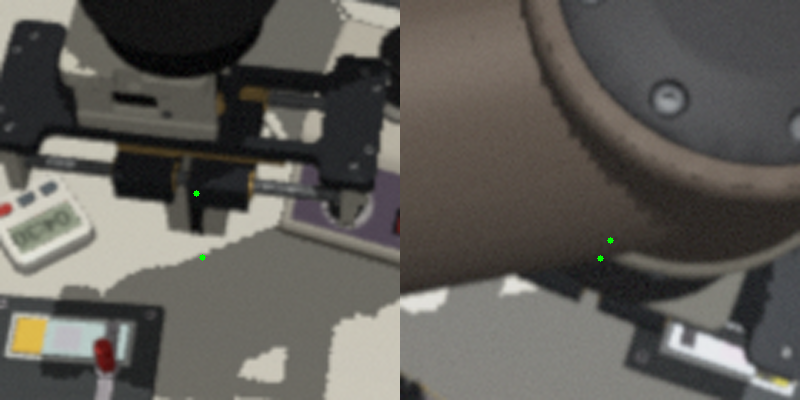

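View pics/side2.png

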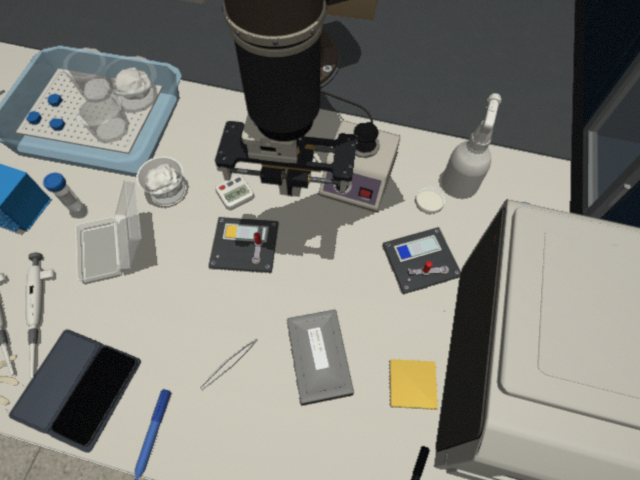

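```bash
python3 -m handwheel '[4,2,0,0,0,0, 8,4,0,0,0,0, 12,5,0,0,0,0, 15,6,0,0,0,0, 15,6,0,0,0,0,15,6,0,0,0,0]'
python3 - <<'E'
from h import *
S=cap("side","pics/side3.png");T=cap("top","pics/top3.png")
s=sensors.get_state();print(s['tcp_pos'],s['eef_rot'],s['gripper_width']); t=s['tcp_pos']
out=[]
for c in(S,T):
    im=c["img"][:,:,::-1].copy(); p=proj(c,t); print(p); q=proj(c,t+[0,0,.066])
    x,y=[int(v) for v in p]; k=np.array([x-50,y-70]); crop=im[k[1]:k[1]+100,k[0]:k[0]+100]; print(k)
    b=cv2.resize(crop,(400,400),interpolation=cv2.INTER_CUBIC)
    for r_ in(p,q): cv2.circle(b,tuple(int(v) for v in (r_-k)*4),3,(0,255,0),-1)
    out.append(b)
cv2.imwrite('pics/f3.png',np.hstack(out))
E
```

```text
time_s: 7.75
tcp_pos: [0.6511, -0.046, 0.1382]
eef_rot: [-179.8, 0.2, 157.8]
contact_force: [0.1, -0.3, -0.0]
gripper_width: 0.0007
[ 0.65038522 -0.04646846  0.13908127] [-179.84257169    0.23114365  157.71996857] 0.0004187526780423555
[351.22010723 274.30774088]
[301 204]
[308.91104454 174.86617579]
[258 104]
```

View pics/f3.png

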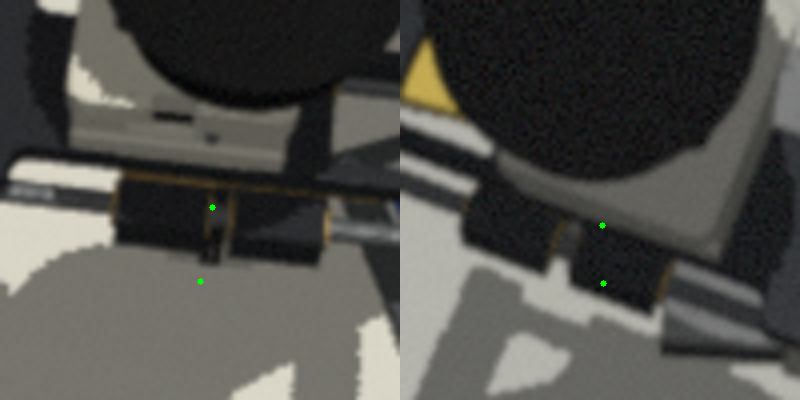

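View pics/top3.png

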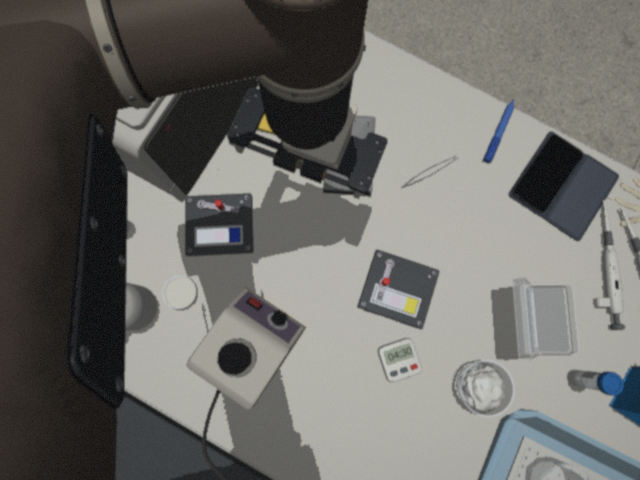

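Run:
```python
from h import *
T=cap("top");S=cap("side")
for a,b in [((354,269.5),(299.5,168)),((354,269.5),(300,165)),((354,260),(300,161))]: print(tri(S,a,T,b))
a=S["img"][235:290,320:390,::-1];b=T["img"][140:195,270:340,::-1]
cv2.imwrite('pics/f4.png',np.hstack([cv2.resize(x,(400,314),interpolation=cv2.INTER_CUBIC) for x in(a,b)])+20)
```

```text
(array([ 0.6531663 , -0.03803464,  0.1595065 ]), np.float64(0.01178925554538691))
(array([ 0.65575796, -0.03909408,  0.16568314]), np.float64(0.012087589692587468))
(array([ 0.65241432, -0.03984148,  0.19267944]), np.float64(0.012311681138230543))
```

View pics/f4.png

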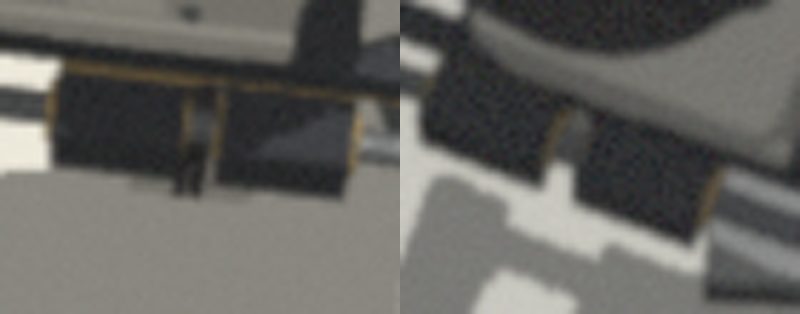

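```bash
python3 -m handwheel '[-4,1.5,-3,0,0,0, -5,1.5,-7,0,0,0, -5,1.5,-9.5,0,0,0, -5,1.5,-10.5,0,0,0, -5,1.5,-10.8,0,0,0, -5,1.5,-10.8,0,0,0]'
python3 - <<'E'
from h import *
S=cap("side","pics/side5.png");T=cap("top","pics/top5.png")
t=sensors.get_state()['tcp_pos']; print(t)
out=[]
for c in(S,T):
    p=proj(c,t); x,y=[int(v) for v in p]; k=np.array([x-40,y-50]); print(p,k); b=cv2.resize(c["img"][k[1]:k[1]+80,k[0]:k[0]+80,::-1],(400,400),interpolation=cv2.INTER_CUBIC)
    cv2.circle(b,tuple(int(v) for v in (p-k)*5),3,(0,255,0),-1); out.append(b)
cv2.imwrite('pics/f5.png',np.hstack(out)+20)
E
```

```text
time_s: 8.55
tcp_pos: [0.6013, -0.0317, 0.0326]
eef_rot: [-179.9, 0.3, 157.7]
contact_force: [-0.2, 0.7, 0.4]
gripper_width: 0.0008
[ 0.60175142 -0.0315707   0.03312165]
[347.79649307 272.17903681] [307 222]
[300.94468269 220.47087298] [260 170]
```

View pics/f5.png

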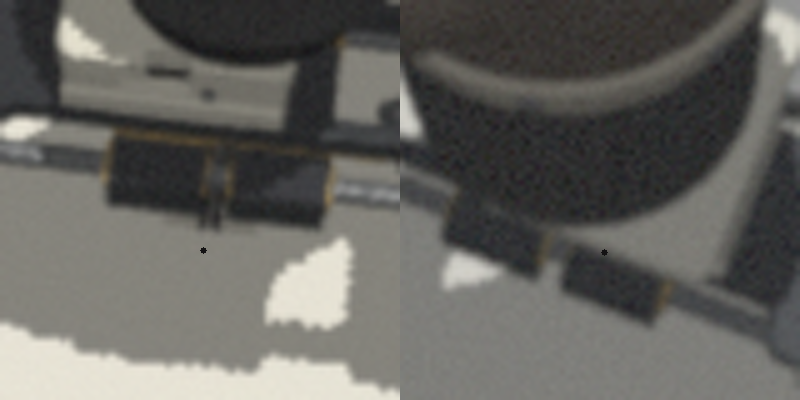

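```bash
python3 -m handwheel '[0,0,-0.5,0,0,0, 0,0,-1,0,0,0, 0,0,-1.4,0,0,0, 0,0,-1.8,0,0,0, 0,0,-2,0,0,0, 0,0,-2,0,0,0]'; python3 -m handwheel '[0,0,-0.2,0,0,0, 0,0,-0.4,0,0,0, 0,0,-0.5,0,0,0, 0,0,-0.5,0,0,0]'
```

```text
time_s: 9.25
tcp_pos: [0.6014, -0.0316, 0.0126]
eef_rot: [-179.9, 0.4, 157.7]
contact_force: [-0.2, 0.2, -0.2]
gripper_width: 0.0006
time_s: 9.65
tcp_pos: [0.6013, -0.0316, 0.0074]
eef_rot: [-179.9, 0.3, 157.7]
contact_force: [-0.4, 0.1, -0.3]
gripper_width: 0.0006
```

```bash
python3 -m handwheel '[0,0,-0.2,0,0,0, 0,0,-0.4,0,0,0, 0,0,-0.6,0,0,0, 0,0,-0.6,0,0,0]'; python3 -m handwheel '[0,0,-0.15,0,0,0, 0,0,-0.3,0,0,0, 0,0,-0.3,0,0,0]'
```

```text
time_s: 10.05
tcp_pos: [0.601, -0.0317, 0.001]
eef_rot: [-179.9, 0.3, 157.7]
contact_force: [-0.4, -0.8, 0.3]
gripper_width: 0.0003
time_s: 10.35
tcp_pos: [0.6009, -0.0317, -0.0022]
eef_rot: [-179.9, 0.3, 157.7]
contact_force: [0.0, -0.4, -0.6]
gripper_width: 0.0007
```

Reported z is −2 mm with no contact, so the real fingertips sit above the reported TCP. I'll keep probing gently to find the offset.

```bash
python3 -m handwheel '[0,0,-0.2,0,0,0, 0,0,-0.4,0,0,0, 0,0,-0.5,0,0,0, 0,0,-0.5,0,0,0]'; python3 -m handwheel '[0,0,-0.2,0,0,0, 0,0,-0.4,0,0,0, 0,0,-0.4,0,0,0]'; python3 -m handwheel '[0,0,-0.2,0,0,0, 0,0,-0.3,0,0,0, 0,0,-0.3,0,0,0]'
```

```text
time_s: 10.75
tcp_pos: [0.6007, -0.0318, -0.0075]
eef_rot: [-179.9, 0.3, 157.7]
contact_force: [-1.3, -0.5, -0.7]
gripper_width: 0.0009
time_s: 11.05
tcp_pos: [0.6004, -0.0318, -0.0118]
eef_rot: [-179.8, 0.2, 157.7]
contact_force: [-0.4, 0.8, 0.2]
gripper_width: 0.0007
time_s: 11.35
tcp_pos: [0.6003, -0.0318, -0.0151]
eef_rot: [-179.8, 0.2, 157.7]
contact_force: [-1.3, -0.2, 0.5]
gripper_width: 0.0003
```

```bash
python3 -m handwheel '[0,0,-0.15,0,0,0, 0,0,-0.3,0,0,0, 0,0,-0.3,0,0,0]'; python3 -m handwheel '[0,0,-0.15,0,0,0, 0,0,-0.3,0,0,0, 0,0,-0.3,0,0,0]'
python3 - <<'E'
from h import *
S=cap("side");T=cap("top")
t=sensors.get_state()['tcp_pos']; print(t,sensors.get_state()['contact_force'])
out=[]
for c in(S,T):
    p=proj(c,t+[0,0,.02]); x,y=[int(v) for v in p]; k=np.array([x-40,y-50]); print(p,k); b=cv2.resize(c["img"][k[1]:k[1]+80,k[0]:k[0]+80,::-1],(400,400),interpolation=cv2.INTER_CUBIC)
    cv2.circle(b,tuple(int(v) for v in (p-k)*5),3,(0,255,0),-1); out.append(b)
cv2.imwrite('pics/f6.png',np.hstack(out)+20)
E
```

```text
time_s: 11.65
tcp_pos: [0.6001, -0.0319, -0.0183]
eef_rot: [-179.8, 0.2, 157.7]
contact_force: [-0.2, -0.1, -0.1]
gripper_width: 0.0003
time_s: 11.95
tcp_pos: [0.5999, -0.0319, -0.0216]
eef_rot: [-179.8, 0.2, 157.7]
contact_force: [0.0, -0.1, -0.0]
gripper_width: 0.0003
[ 0.60006612 -0.03189975 -0.02137866] [-0.12093774 -0.15851395  0.23096166]
[346.3652251  278.91733465] [306 228]
[301.54773048 225.62438346] [261 175]
```

View pics/f6.png

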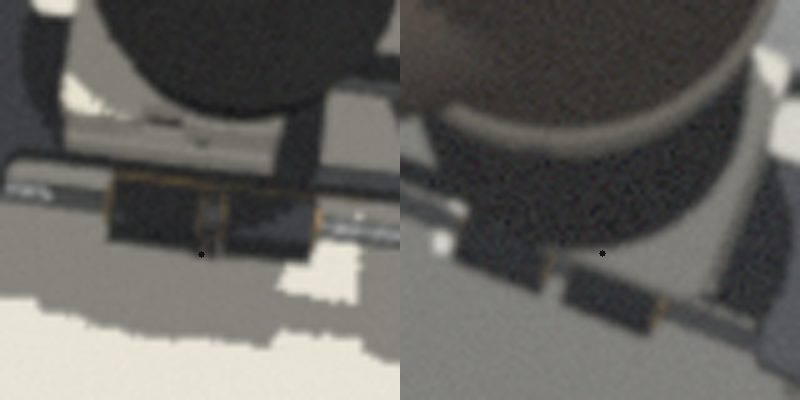

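```bash
python3 -m handwheel '[0,0,-0.15,0,0,0, 0,0,-0.25,0,0,0, 0,0,-0.25,0,0,0]'
python3 - <<'E'
from h import *
s=sensors.get_state(); print(s['tcp_pos'],s['contact_force'],s['joint_torque'],s['joints'])
E
```

```text
time_s: 12.35
tcp_pos: [0.5999, -0.0319, -0.0241]
eef_rot: [-179.8, 0.2, 157.7]
contact_force: [-0.9, 0.5, -0.1]
gripper_width: 0.0003
[ 0.59993175 -0.03191864 -0.02406424] [-0.85741282  0.45717916 -0.11301529] [ 7.48615450e-03 -5.63290536e+01  2.05509764e+01  4.86130178e+00
 -4.44465538e-02 -1.46609295e-05] [  15.77241668   25.76391927  -22.94647261    0.41510602  -41.2606818
 -128.40670235]
```

Run:
```python
from h import *
T=cap("top");S=cap("side")
for a,b in [((372.6,259),(269.4,214)),((328.4,257),(312.6,230)),((353.4,262),(289,222)),((348,261),(292.6,225))]: print(tri(S,a,T,b))
k=[(306,228),(261,175)]
cv2.imwrite('pics/f7.png',np.hstack([cv2.resize(c["img"][y-10:y+50,x-10:x+90,::-1],(400,240),interpolation=cv2.INTER_CUBIC) for c,(x,y) in((S,(300,250)),(T,(255,190)))])+25)
```

```text
(array([0.60394862, 0.01610126, 0.06812453]), np.float64(0.009244163714028423))
(array([ 0.57745839, -0.05669018,  0.06166831]), np.float64(0.010042608414980909))
(array([ 0.59382573, -0.01556317,  0.05202481]), np.float64(0.008216425563409343))
(array([ 0.58874408, -0.02278947,  0.04995682]), np.float64(0.010576939933254068))
```

View pics/f7.png

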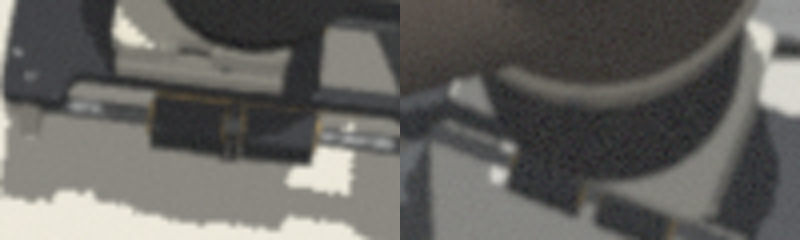

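Run:
```python
from h import *
from scipy.optimize import least_squares
T=cap("top");S=cap("side")
t=np.array([.60175,-.03157,.0331]);u=np.array([.38,.925,0]);w=np.array([.925,-.38,0]);Z=np.array([0,0,1])
def f(p,a=(348.6,266),b=(291,227)):
    d,e,z=p; return np.r_[proj(S,t+w*d+u*e+Z*z)-a,proj(T,t-w*d+u*e+Z*z)-b]
s=least_squares(f,[.02,0,.05]); print(s.x,s.fun)
g=lambda p:f(p,(348.6,256),(291,217)); s=least_squares(g,[.02,0,.05]); print(s.x,s.fun)
# tip on axis z from side (349,267.6)
h=lambda p:proj(S,t+u*p[0]+Z*p[1])-(349,267.6); print(least_squares(h,[0,.02]).x)
print(sensors.get_state()['time_s'])
```

```text
[ 0.03662636 -0.00091879  0.10512675] [-0.08135716  0.02514659 -0.0587837  -0.05777357]
[ 2.70604033e-02 -1.81317721e-05  1.24010417e-01] [ 1.79976956 -0.55846356  1.29593776  1.26827521]
[0.00103071 0.02023832]
12.55
```

```bash
for i in 1 2; do python3 -m handwheel '[0,0,-0.15,0,0,0, 0,0,-0.25,0,0,0, 0,0,-0.25,0,0,0]' | grep -E 'tcp|force'; done
```

```text
tcp_pos: [0.5999, -0.0319, -0.0266]
contact_force: [-0.1, -0.4, 0.7]
tcp_pos: [0.5998, -0.0319, -0.0293]
contact_force: [0.6, -0.4, 0.9]
```

```bash
for i in 1 2; do python3 -m handwheel '[0,0,-0.15,0,0,0, 0,0,-0.3,0,0,0, 0,0,-0.3,0,0,0]' | grep -E 'tcp|force'; done;  python3 - <<'E'
from h import *
S=cap("side");T=cap("top")
cv2.imwrite('pics/f8.png',np.hstack([cv2.resize(c["img"][y-10:y+70,x-10:x+90,::-1],(400,320),interpolation=cv2.INTER_CUBIC) for c,(x,y) in((S,(300,250)),(T,(255,190)))])+25)
E
```

```text
tcp_pos: [0.5996, -0.032, -0.0326]
contact_force: [0.7, -0.3, -0.3]
tcp_pos: [0.5994, -0.032, -0.0359]
contact_force: [-0.6, -0.4, -0.2]
```

View pics/f8.png

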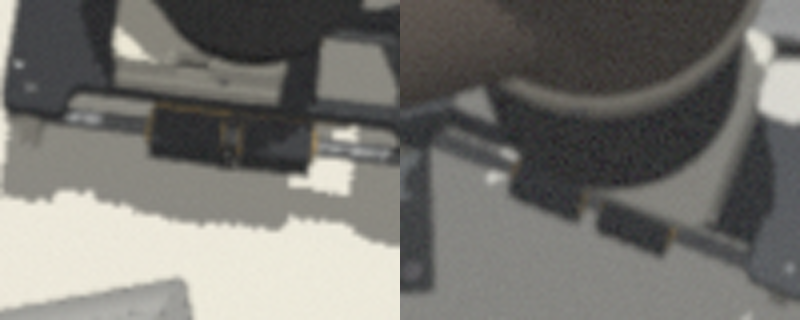

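```bash
for i in 1 2; do python3 -m handwheel '[0,0,-0.1,0,0,0, 0,0,-0.2,0,0,0, 0,0,-0.2,0,0,0]' | grep -E 'tcp|force'; done
```

```text
tcp_pos: [0.5994, -0.032, -0.0378]
contact_force: [0.0, 0.1, -0.7]
tcp_pos: [0.5996, -0.032, -0.0389]
contact_force: [-4.1, 0.4, 10.1]
```

Run:
```python
from h import *
s=sensors.get_state(); print(s['time_s'],s['tcp_pos'],s['contact_force'],s['moment'],s['joint_torque'])
```

```text
14.45 [ 0.5995833  -0.03201043 -0.03885998] [-4.08864459  0.3815603  10.13210056] [ 0.18473936  1.17419346 -0.02669127] [-2.21638251e-01 -5.24286246e+01  1.92044485e+01  4.34192061e+00
  9.53014456e-01  1.79548748e-03]
```

Contact came at reported z = −38 mm with 10 N, which gives real tip height = reported + 38 mm. That agrees with the body height seen in the images (+39 mm). Now I'll lift, reopen, turn back and grip the blue post at reported z of about −12 mm.

```bash
python3 -m handwheel '[0,0,3,0,0,0, 0,0,7,0,0,0.14, 0,0,11,0,0,0.28, 0,2,13,0,0,0.42, 1,6,13,0,0,0.56, 2,10,13,0,0,0.7, 3.1,13,13,0,0,0.84, 3.15,14.3,13,0,0,0.98]' 0 8; python3 -m handwheel '[0,0,0,0,0,0.14,0,0,0,0,0,0.19,0,0,0,0,0,0.19]'
```

```text
time_s: 15.25
tcp_pos: [0.6321, 0.1137, 0.091]
eef_rot: [-179.8, 0.2, -145.7]
contact_force: [0.4, -0.3, 0.4]
gripper_width: 0.0589
time_s: 15.55
tcp_pos: [0.6319, 0.1139, 0.0908]
eef_rot: [-179.8, 0.2, -134.8]
contact_force: [-0.1, 0.4, -0.2]
gripper_width: 0.083
```

```bash
python3 -m handwheel '[-0.1,-0.3,-2,0,0,0, -0.1,-0.3,-5,0,0,0, -0.1,-0.3,-8,0,0,0, -0.1,-0.3,-9.6,0,0,0, -0.1,-0.3,-10.3,0,0,0, -0.1,-0.3,-10.3,0,0,0]'; python3 -m handwheel '[0,0,0,0,0,0, 0,0,0,0,0,0, 0,0,0,0,0,0, 0,0,0,0,0,0, 0,0,0,0,0,0, 0,0,0,0,0,0, 0,0,0,0,0,0, 0,0,0,0,0,0]' 255 8
```

```text
time_s: 16.15
tcp_pos: [0.6304, 0.1106, -0.0131]
eef_rot: [-179.8, 0.1, -134.8]
contact_force: [-0.7, 0.2, -0.5]
gripper_width: 0.0877
time_s: 16.95
tcp_pos: [0.6304, 0.1105, -0.0131]
eef_rot: [-179.8, 0.1, -134.8]
contact_force: [0.2, -0.2, 0.0]
gripper_width: 0.029
```

```bash
python3 -m handwheel '[0,0,0,0,0,0, 0,0,0,0,0,0, 0,0,0,0,0,0, 0,0,0,0,0,0]'
```

```text
time_s: 17.35
tcp_pos: [0.6304, 0.1107, -0.0131]
eef_rot: [-179.8, 0.1, -134.8]
contact_force: [-0.7, 1.0, 0.5]
gripper_width: 0.0116
```

Gripped at 11.6 mm, and the grip lies 36.0 mm from the computed pivot, at q ≈ 0.235. Now I'll follow the arc.

```bash
python3 -m handwheel '[-0.38,0.1,0,0,0,0, -0.72,0.22,0,0,0,0, -1.05,0.38,0,0,0,0, -1.35,0.57,0,0,0,0, -1.64,0.79,0,0,0,0, -1.9,1.03,0,0,0,0, -2.14,1.3,0,0,0,0, -2.35,1.59,0,0,0,0]'
```

```text
time_s: 18.15
tcp_pos: [0.606, 0.1254, -0.0131]
eef_rot: [-179.8, -0.0, -134.9]
contact_force: [1.2, -6.6, 2.2]
gripper_width: 0.0118
```

```bash
python3 -m handwheel '[-0.09,0.4,0,0,0,0, -0.24,0.77,0,0,0,0, -0.35,1.11,0,0,0,0, -0.43,1.46,0,0,0,0, -0.46,1.7,0,0,0,0, -0.48,1.91,0,0,0,0, -0.48,2.1,0,0,0,0, -0.48,2.1,0,0,0,0]'
```

```text
time_s: 18.95
tcp_pos: [0.6004, 0.1454, -0.0133]
eef_rot: [-179.8, -0.1, -134.9]
contact_force: [0.3, -5.4, 0.3]
gripper_width: 0.0116
```

```bash
python3 -m handwheel '[0,0.15,0,0,0,0, 0,0.3,0,0,0,0, 0,0.4,0,0,0,0, 0,0.4,0,0,0,0]'
```

```text
time_s: 19.35
tcp_pos: [0.5999, 0.1461, -0.0133]
eef_rot: [-179.7, -0.4, -134.9]
contact_force: [6.2, -17.7, 0.2]
gripper_width: 0.0123
```

```bash
python3 -m handwheel '[0,-0.03,0,0,0,0, 0,-0.03,0,0,0,0, 0,-0.03,0,0,0,0, 0,-0.03,0,0,0,0, 0,-0.03,0,0,0,0, 0,-0.03,2,0,0,0, 0,-0.03,5,0,0,0, 0,-0.03,9,0,0,0]' 0 8;  python3 - <<'E'
from h import *
S=cap("side","pics/side9.png");T=cap("top","pics/top9.png")
E
```

```text
time_s: 20.15
tcp_pos: [0.5985, 0.1455, 0.076]
eef_rot: [-179.8, -0.6, -134.9]
contact_force: [1.0, 0.9, -0.3]
gripper_width: 0.0707
```

```bash
python3 -m handwheel '[0,-2,3,0,0,0, -1,-6,4,0,0,0, -3,-10,4,0,0,0, -5,-14,4,0,0,0, -6.5,-18,4,0,0,0, -8,-22,4,0,0,0, -9.3,-26,4,0,0,0, -10,-29,4,0,0,0]';  python3 - <<'E'
from h import *
S=cap("side","pics/side10.png");T=cap("top","pics/top10.png")
cv2.imwrite('pics/b10.png',np.hstack([cv2.resize(c["img"][y0:y1,x0:x1,::-1],(400,400),interpolation=cv2.INTER_CUBIC) for c,(x0,y0,x1,y1) in((S,(378,222,462,298)),(T,(178,186,260,262)))]))
E
```

```text
time_s: 21.05
tcp_pos: [0.5023, -0.144, 0.1228]
eef_rot: [-179.5, 0.2, -134.8]
contact_force: [-0.1, -1.1, -0.2]
gripper_width: 0.0877
```

View pics/b10.png

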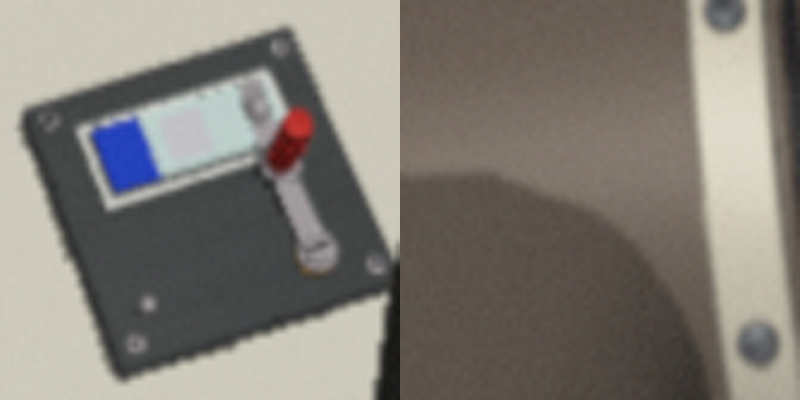

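The side view shows the blue clip square across, from pivot (318,250) to toe (258,105) in the crop, with the slide in its pocket. Next is yellow: post at (0.4936, −0.1762), which is 35.8 mm from the computed pivot, q ≈ 1.53.

```bash
python3 -m handwheel '[-0.5,-2,-2,0,0,-0.14, -0.87,-3.2,-4,0,0,-0.28, -0.87,-3.2,-6,0,0,-0.31, -0.87,-3.2,-8,0,0,-0.31, -0.87,-3.2,-10.5,0,0,-0.31, -0.87,-3.2,-12.5,0,0,-0.31, -0.87,-3.2,-13.5,0,0,-0.31, -0.87,-3.2,-13.5,0,0,-0.31]' 0 8; python3 -m handwheel '[0,0,0,0,0,0, 0,0,0,0,0,0, 0,0,0,0,0,0, 0,0,0,0,0,0, 0,0,0,0,0,0, 0,0,0,0,0,0, 0,0,0,0,0,0, 0,0,0,0,0,0]' 255 8;python3 -m handwheel '[0,0,0,0,0,0, 0,0,0,0,0,0, 0,0,0,0,0,0, 0,0,0,0,0,0]'
```

```text
time_s: 21.95
tcp_pos: [0.4929, -0.1765, -0.0135]
eef_rot: [-179.5, 0.0, -152.7]
contact_force: [0.2, -0.0, 0.1]
gripper_width: 0.0875
time_s: 22.75
tcp_pos: [0.4929, -0.1765, -0.0135]
eef_rot: [-179.5, 0.0, -152.7]
contact_force: [0.0, -0.3, 0.2]
gripper_width: 0.0291
time_s: 23.15
tcp_pos: [0.4929, -0.1765, -0.0136]
eef_rot: [-179.6, 0.0, -152.7]
contact_force: [0.3, -0.6, 0.1]
gripper_width: 0.0116
```

```bash
python3 -m handwheel '[-0.08,-0.57,0,0,0,0, -0.11,-1.1,0,0,0,0, -0.06,-1.64,0,0,0,0, 0.07,-2.17,0,0,0,0, 0.28,-2.66,0,0,0,0, 0.56,-3.12,0,0,0,0, 0.91,-3.54,0,0,0,0, 1.31,-3.9,0,0,0,0]'
```

```text
time_s: 23.95
tcp_pos: [0.5044, -0.2157, -0.0142]
eef_rot: [-179.6, -0.1, -152.7]
contact_force: [-3.3, 1.5, -1.2]
gripper_width: 0.0115
```

```bash
python3 -m handwheel '[0.3,-0.14,0,0,0,0, 0.61,-0.27,0,0,0,0, 0.9,-0.4,0,0,0,0, 1.14,-0.5,0,0,0,0, 1.28,-0.55,0,0,0,0, 1.42,-0.6,0,0,0,0, 1.42,-0.6,0,0,0,0]'
```

```text
time_s: 24.65
tcp_pos: [0.5171, -0.2212, -0.0145]
eef_rot: [-179.8, -0.2, -152.8]
contact_force: [-6.8, 3.1, 2.8]
gripper_width: 0.0115
```

```bash
python3 -m handwheel '[0.15,-0.05,0,0,0,0, 0.3,-0.1,0,0,0,0, 0.38,-0.13,0,0,0,0, 0.38,-0.13,0,0,0,0]'
```

```text
time_s: 25.05
tcp_pos: [0.5174, -0.2214, -0.0149]
eef_rot: [-180.0, -0.5, -152.8]
contact_force: [-11.9, 7.0, 8.5]
gripper_width: 0.0117
```

```bash
python3 -m handwheel '[-0.02,0.01,0,0,0,0, -0.02,0.01,0,0,0,0, -0.02,0.01,0,0,0,0, -0.02,0.01,0,0,0,0, -0.02,0.01,0,0,0,0, -0.02,0.01,2,0,0,0, -0.02,0.01,6,0,0,0, -0.02,0.01,10,0,0,0]' 0 8; python3 -m handwheel '[2,-5,3,0,0,0, 3,-10,5,0,0,0, 2,-15,5,0,0,0, 0,-19,5,0,0,0, -3,-23,5,0,0,0, -7,-26,5,0,0,0, -11,-29,5,0,0,0, -13,-30,5,0,0,0]'
python3 - <<'E'
from h import *
S=cap("side","pics/side11.png");T=cap("top","pics/top11.png")
R={'blue':dict(side=(378,222,462,298),top=(178,186,260,262)),'yellow':dict(side=(202,210,285,280),top=(352,242,446,334))}
rows=[]
for n,c in(("side",S),("top",T)):
    rows.append(np.hstack([cv2.resize(c["img"][y0:y1,x0:x1,::-1],(300,300),interpolation=cv2.INTER_CUBIC) for x0,y0,x1,y1 in[R[k][n] for k in R]]))
cv2.imwrite('pics/z11.png',np.vstack(rows))
piv={'blue':((.6372,.1461),.045),'yellow':((.5278,-.1868),-.3386)}
for k in R:
    try:
        b=[blob(c,'red',R[k][n])[0] for n,c in(("side",S),("top",T))]; p,e=tri(S,b[0],T,b[1]); d=p[:2]-piv[k][0]
        print(k,p,e,'r',np.linalg.norm(d),'q',np.arctan2(-d[0],-d[1])+piv[k][1])
        for n,c in(("side",S),("top",T)): print(plane(c,blob(c,k,R[k][n])[0],.0145))
    except Exception as x: print(k,x)
E
```

```text
time_s: 25.85
tcp_pos: [0.5167, -0.2213, 0.0857]
eef_rot: [180.0, -0.6, -152.8]
contact_force: [2.2, 0.3, 0.1]
gripper_width: 0.0699
time_s: 26.65
tcp_pos: [0.384, -0.5234, 0.1354]
eef_rot: [180.0, -0.6, -152.9]
contact_force: [0.2, -0.1, -0.7]
gripper_width: 0.0873
blue [0.60136329 0.1449547  0.04478502] 0.0021394411172771235 r 0.03585500232270454 q 1.5838482854644276
[0.57917633 0.08762785 0.0145    ]
[0.58040346 0.08827034 0.0145    ]
yellow [ 0.51583308 -0.22163101  0.04378605] 0.00018075267948849299 r 0.03682942781782891 q -0.007664190093618406
[ 0.45184489 -0.2234806   0.0145    ]
[ 0.45333532 -0.22259035  0.0145    ]
```

View pics/z11.png

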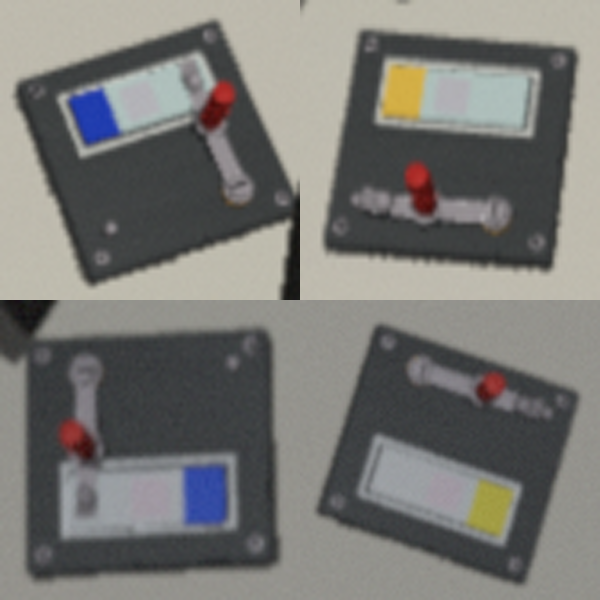

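Both views show the blue clip square across its slide (q ≈ 1.58), the yellow clip parked (q ≈ 0), and both slides in their pockets. The arm is clear, so I'm handing in.

```bash
python3 -c "
from plant import r; print(r.close_job())"
```

```text
the job is handed in; nothing more can be done
None
```

The blue clip is now square across its slide, and after that the yellow clip was swung back to its parked position. The job was handed in at about 26.8 s.

**Last checks:** the final pictures give blue at q ≈ 1.58 and yellow at q ≈ −0.01, each gently pressed to its stop before I let go. Both slides lie in their pockets, with the coloured ends shifted about 1 to 1.5 mm at most, which is within the calibration error. The gripper was open and clear of everything.

**What went wrong on the way:**
- **Missed grasp:** the first attempt on the blue post closed on nothing, because the real fingertips sit about 38 mm higher than the reported TCP. I confirmed this by touching the bare bench with the shut fingers (about 10 N), and both grips after that held the post at about 11.6 mm.
- **Forces:** the highest reading was about 19 N, when pressing the blue clip to its stop.
- **Camera agreement:** the two camera rays to the blue post missed each other by about 2 mm, within the stated calibration.

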